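# Try a clamp screw in the gauge nut and keep it

### The arm

A 7-joint arm with a two-finger parallel gripper is mounted at the origin on the work surface. World frame = base frame: x ahead of the robot, y to its left, z up, the work surface at z = 0. Lengths are in m, angles in rad, forces in N, time in s.
With the tool pointing down it reaches from about 0.4 to 0.75 m from the base axis. Payload 19.5 kg.
Tool frame: the origin (TCP) lies at the very end of the fingers, on their centre line; the grasp point (between the pads) lies 19 mm behind it (arm.hold_point_z is the distance from the TCP to the grasp point, in m); z points along the fingers, y is the line along which they close (so a half turn about z gives the same grasp; the last joint's range is limited). The gripper opens to 85 mm and grips with 20 to 120 N. Pads are 22 mm wide; open, the fingers measure 114 mm over their backs; the gripper's body (76 mm by 85 mm) begins 54 mm behind the grasp point. The pads swing forward as they close: fully open they stand 13 mm farther back than shut.
Start: joints at [1.106, 0.707, -0.028, 1.485, 0.022, 0.951, -0.075], TCP at [0.236, -0.524, 0.231] pointing down, gripper open.
Joint ranges: [-2.71, 2.71], [-0.32, 2.16], [-1.57, 1.52], [0, 2.45], [-1.46, 4.6], [0, 2.02], [-2.83, 2.83]. Speed limits (rad/s): [1.89, 1.89, 2.57, 2.57, 3.01, 3.01, 3.01].

### API

Orientations are given as a unit quaternion [w, x, y, z].
In Python, from rig import arm gives the robot as it stands. The module is installed in compiled form; this text tells all that it offers.
- The arm moves only by the tool step_arm, never from a script. Its argument "increments" is a list of rows, each an object of numbers: "x", "y", "z": the shift along the tool's x, y, z each as a share of 30 mm, from -1 to 1; "ax", "ay", "az": the turn, a rotation vector about the tool's x, y, z each as a share of 90 degrees, from -1 to 1; "jaw": the gripper command: -1 is fully open, 1 is shut, values between are in proportion. A call has 1 to 8 rows; each row shifts and turns the commanded pose from where the row before left it, along the tool's axes as they then stand; what a row does not reach is not made up. A row lasts 1/10 s, in which the tool goes at most 50 mm and 8.59 degrees, less where a joint would pass 70% of its speed; a pose out of reach is approached as far as the arm can. A call with a number of a shift or a turn outside -1 to 1 is refused whole. A call with a gripper value outside its range is refused whole. The fingers move at their own pace and stop on an object; "squeeze" is the grip in N (left out, the last holds). Time passes only in rows, so rows that do not move let the fingers close. It gives the time, the measured TCP pose, the force, the opening and the grip force at its end, in the units of the state.
- arm.sense(): the state, without advancing time (a new reading comes with each control period).
- arm.get_image(name): name is "side" or "top" or "wrist"; returns (picture, depth): 480x640x3 uint8, red, green, blue; 480x640 float32, m along the optical axis (not along the pixel's ray), 0 where there is no reading.
- arm.camera_info(name): a dict with "camera_matrix" (3x3 intrinsics, pixels), "R" (3x3) and "t" (3): a world point X has camera coordinates R X + t. Camera axes: x right, y down, z forward; pixel columns grow to the right and rows downward; lengths in m; the calibration is good to about 2 mm. A picture is of the moment at which its call begins: read the wrist's pose just before it. camera_info takes no time and is no camera call; for the wrist camera it gives the pose at the moment of the call.
- arm.hand_in(): hands the job in; it is judged then, once.
Trained networks look in the newest picture that a camera, given by its name, has taken for a name from the list of things; names that differ only in an ending like _2 or _b are one class to them, and where a whole thing is asked for, a point or a joint stands for the part that bears it (a point fixed in the world has none). Each returns a list of dicts, best first, with "p" (0 to 1); they miss things now and then, are a little off and sometimes report something else, mostly with a low value. They report only what shows in the picture. A call takes as long as a camera call. They do not tell look-alikes from the thing itself.
- arm.outline_of(camera, name): "region" (480x640 bool, what is visible of it).
- arm.spot_point(camera, name): "at" ([x, y, z] in m, in world coordinates, good to about 4 mm: a listed point, or the origin of a listed thing).
The state is a dict: "time_s": time; "joints": joint angles; "joint_vel": joint speeds; "joint_efforts": joint torques, N m; "tcp_pos": TCP position; "orientation": TCP orientation; "ft_force": force on the tool from outside, world axes, zero at the start; "moment": the same for the moment, N m; "width": opening from 0.0 (shut) to 1.0 (fully open); "gripper_force": force on a finger pad.
Only numpy, scipy, OpenCV 4.12 (cv2) and the standard library are available. Lean on these libraries where they do the work, as an engineer would, in place of code of your own. Each camera call takes 0.05 s, during which the arm holds its last target. There are 200 camera calls.

### The job

Of the two T-bar clamp screws standing in the wooden rack, try the one with the clean shank in the gauge nut: lower it in with its bar lengthwise over the gauge's steel block until its collar sits down on the nut, then give it a quarter turn so that the bar stands across the block. As it turns freely, take it out again and leave it in the grey keep tray; leave the screw with the old nut seized on its shank alone in the rack.

Things in the scene. Friction and masses are not known exactly. Their poses are not given: they have to be found in the camera images.
- clean_screw: T-bar screw to try, upright in a wooden rack (3 holes 85 mm apart, top 58 mm high), collar on the board; lift straight out. Crossbar 60 x 12 mm, 14 high; neck 10 thick, 24 long; collar 36 across, 6 thick; bare threaded shank 16 thick, 44 long, pointed. About 0.2 kg. Origin: bar's centre; x along the bar, z up; collar's underside at z -37, point at z -81 mm.
- seized_screw: T-bar screw of the same shape and size, but with a hexagon nut (40 mm over corners, 16 high, z -61 to -45 mm) rusted fast on its shank, so that it fits no gauge and stands 24 mm higher than the other in the same wooden rack. To be left alone. Origin: centre of the bar; x along the bar, z up.
- gauge: Fixed gauge: steel block 100 mm long (x), 56 wide (y), 26 high, with a hexagon nut 44 mm across flats on its middle, top 48 mm above the bench. Upright hole 20 mm wide, mouth countersunk to 30 mm, no real thread: a screw is just lowered in and turned. Origin: on the hole's axis at bench level; a screw that is home has its bar's centre 85 mm above it.
- keep_tray: Grey plastic keep tray, fixed, open on top: 220 mm (x) by 200 mm (y), walls 35 mm high and 5 mm thick; an earlier bolt lies in one corner. Origin: centre of its underside, the floor is 5 mm above. A screw let go upright over the middle, point near the floor, tips over and stays in.
There are look-alikes about, which are no part of the job. Leave any blue, purple or red look-alike of the clean_screw alone.

How it is judged:
By the outcome, as a careful person would: the job done as asked, in the order asked, and still so for the second after the job is handed in, with the robot touching nothing.
It also fails if it takes over 54 s, if anything falls off the work surface, if the arm or the gripper's body presses on something with over 40 N, if the wrist force passes 120 N, or if a joint passes its speed limit or range.

## Working session

There is one attempt and no reset: what is moved stays moved. The work goes in short steps, Python scripts to look and compute and a tool call to move; the robot and the scene stay as the last step left them, time stands still between calls to the robot, and variables do not carry over. Pictures are saved under pics/ and viewed, at most 10 in all, crops included, and the job is handed in when it is done.

Besides the shell and the picture viewer there is one more tool, called after "Call:" as name(argument=value, ...) on one line, values as JSON. step_arm: Moves the arm, as the interface text tells. Shift numbers are shares of 30 mm and turn numbers shares of 90 degrees, none past 1 either way. Its arguments: {"type":"object","properties":{"increments":{"type":"array"},"squeeze":{"type":"number"}},"required":["increments"]}

```bash
mkdir -p pics
cat > h.py <<'E'
from rig import arm
import numpy as np, cv2
def save(cam,fn):
    im,d=arm.get_image(cam); cv2.imwrite('pics/'+fn,im[:,:,::-1]); return im,d
def proj(cam,X):
    c=arm.camera_info(cam); p=np.array(c['camera_matrix'])@(np.array(c['R'])@np.array(X)+np.array(c['t'])); return p[:2]/p[2]
def cloud(cam,d):
    c=arm.camera_info(cam);K=np.array(c['camera_matrix']);v,u=np.mgrid[:480,:640]
    P=np.stack([(u-K[0,2])/K[0,0]*d,(v-K[1,2])/K[1,1]*d,d],-1)
    return (P-np.array(c['t']))@np.array(c['R'])
E
python3 - <<'E'
from h import *
s=arm.sense();print(s['tcp_pos'],s['orientation'],s['time_s'],s['width'],arm.hold_point_z)
ims=[]
for c in('top','side'):
    im,d=save(c,c+'0.png'); np.save(c+'.npy',d)
    for n in('clean_screw','seized_screw','gauge','keep_tray'):
        for r in arm.spot_point(c,n): print(c,n,np.round(r['at'],3),round(r['p'],2),proj(c,r['at']).round())
E
```

```text
[ 0.23582555 -0.52412918  0.23083267] [-5.29781681e-04  9.77739226e-01  2.09823043e-01 -1.27442028e-04] 0.0 0.999194291747184 0.0187
top clean_screw [ 0.288 -0.274  0.01 ] 0.96 [429. 340.]
top clean_screw [ 0.362 -0.413  0.008] 0.77 [495. 305.]
top clean_screw [ 0.682 -0.204  0.009] 0.71 [394. 154.]
top clean_screw [ 0.525 -0.264  0.094] 0.61 [430. 223.]
top clean_screw [ 0.394 -0.252  0.009] 0.6 [418. 289.]
top seized_screw [ 0.543 -0.351  0.118] 0.7 [477. 213.]
top gauge [ 0.471 -0.001  0.   ] 0.97 [299. 252.]
top gauge [0.543 0.267 0.004] 0.25 [173. 218.]
top keep_tray [ 0.544  0.266 -0.   ] 0.81 [174. 218.]
side clean_screw [ 0.291 -0.275  0.002] 0.79 [431. 222.]
side clean_screw [ 0.395 -0.248  0.009] 0.75 [388. 216.]
side clean_screw [ 0.528 -0.265  0.101] 0.65 [341. 170.]
side clean_screw [ 0.36  -0.416  0.008] 0.62 [419. 181.]
side clean_screw [ 0.682 -0.202  0.008] 0.52 [274. 200.]
side seized_screw [ 0.542 -0.352  0.12 ] 0.8 [348. 143.]
side gauge [ 0.474 -0.     0.001] 0.66 [322. 278.]
side keep_tray [ 0.543  0.269 -0.001] 0.93 [239. 362.]
```

View pics/top0.png

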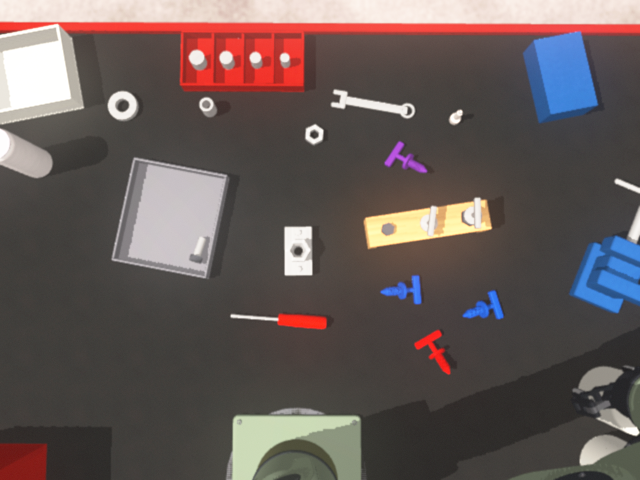

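View pics/side0.png

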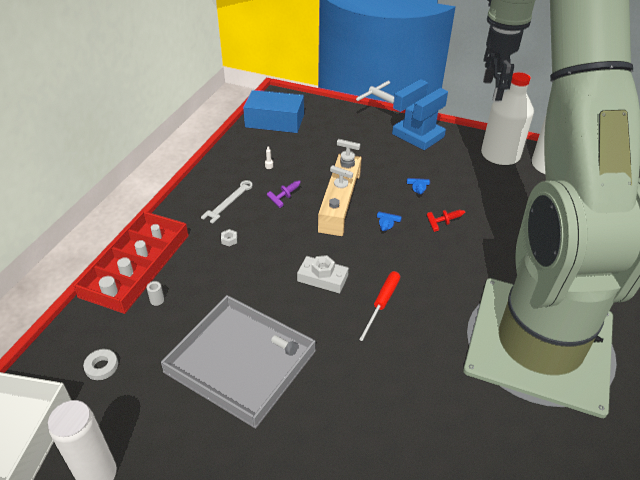

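The two screws in the rack are the middle one (top 431,221, bar z≈0.095–0.10) and the end one (top 477,213, z≈0.119). The lower one should be the clean screw, since 58+37 = 95 mm. I'll confirm in a crop and measure the bar and block angles.

Run:
```python
from h import *
im=cv2.imread('pics/side0.png'); 
a=cv2.resize(im[120:250,290:390],None,fx=4,fy=4,interpolation=cv2.INTER_CUBIC)
t=cv2.imread('pics/top0.png');b=cv2.resize(t[180:280,400:500],(390,520),interpolation=cv2.INTER_CUBIC)
b=cv2.resize(t[180:310,400:500],None,fx=4,fy=4,interpolation=cv2.INTER_CUBIC)
cv2.imwrite('pics/crop.png',np.hstack([a,b])[:600,:800])
for cam in('top','side'):
    P=cloud(cam,np.load(cam+'.npy'))
    def box(x,y,z0,z1,r,n):
        m=(np.hypot(P[...,0]-x,P[...,1]-y)<r)&(P[...,2]>z0)&(P[...,2]<z1); Q=P[m]
        if len(Q)<5: print(n,len(Q));return
        w=Q[:,:2].astype(np.float32); (c,s,_)=cv2.minAreaRect(w); bx=cv2.boxPoints((c,s,_))
        e=max((bx[1]-bx[0],bx[2]-bx[1]),key=np.linalg.norm); an=np.degrees(np.arctan2(e[1],e[0]))%180
        print(cam,n,len(Q),'c',np.round(c,4),'size',np.round(s,3),'ang',an.round(1),'zmax',Q[:,2].max().round(3))
    box(.527,-.265,.085,.11,.04,'clean'); box(.542,-.351,.108,.14,.04,'seized')
    box(.472,0,.018,.033,.065,'block'); box(.472,0,.040,.055,.05,'nut'); box(.54,-.18,.04,.07,.06,'rackend'); box(.543,.267,.025,.04,.18,'tray')
```

```text
top clean 203 c [ 0.5286 -0.2659] size [0.012 0.06 ] ang 172.1 zmax 0.108
top seized 214 c [ 0.5411 -0.3494] size [0.013 0.059] ang 179.4 zmax 0.132
top block 893 c [ 4.735e-01 -3.000e-04] size [0.099 0.055] ang 0.4 zmax 0.033
top nut 303 c [ 4.729e-01 -1.000e-04] size [0.042 0.047] ang 91.2 zmax 0.055
top rackend 1264 c [ 0.5169 -0.1926] size [0.06  0.101] ang 99.2 zmax 0.07
top tray 1315 c [0.5415 0.2681] size [0.202 0.221] ang 169.5 zmax 0.04
side clean 156 c [ 0.5282 -0.2659] size [0.017 0.06 ] ang 174.6 zmax 0.106
side seized 150 c [ 0.5405 -0.3487] size [0.059 0.019] ang 2.1 zmax 0.13
side block 701 c [ 0.4725 -0.0007] size [0.102 0.063] ang 0.3 zmax 0.033
side nut 257 c [4.725e-01 2.000e-04] size [0.048 0.049] ang 157.9 zmax 0.052
side rackend 702 c [ 0.5158 -0.1897] size [0.061 0.105] ang 98.6 zmax 0.07
side tray 1744 c [0.5408 0.2674] size [0.203 0.223] ang 169.5 zmax 0.04
```

View pics/crop.png

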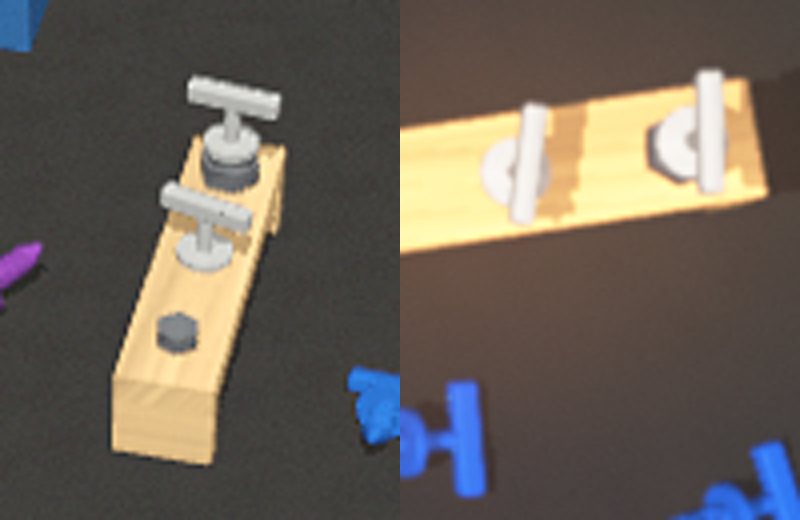

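The crop confirms it. The middle screw (side ≈341,185; top 431,221) has its collar directly on the board and no nut, so it is the clean one. The end screw has a hexagon nut under its collar, so I leave it alone. Next I move above the clean screw.

Call:
step_arm(increments=[{"x":0.956,"y":-0.296,"jaw":-0.2},{"x":0.956,"y":-0.296,"jaw":-0.2},{"x":0.956,"y":-0.296,"jaw":-0.2},{"x":0.956,"y":-0.296,"jaw":-0.2},{"x":0.956,"y":-0.296,"jaw":-0.2},{"x":0.956,"y":-0.296,"jaw":-0.2},{"x":0.956,"y":-0.296,"jaw":-0.2},{"x":0.956,"y":-0.296,"jaw":-0.2}], squeeze=60)

```text
$.increments[0]: bad value
```

Call:
step_arm(increments=[{"x":0.956,"y":-0.296,"jaw":-0.2},{"x":0.956,"y":-0.296,"jaw":-0.2},{"x":0.956,"y":-0.296,"jaw":-0.2},{"x":0.956,"y":-0.296,"jaw":-0.2},{"az":0.0894,"jaw":-0.2},{"az":0.0894,"jaw":-0.2},{"az":0.0894,"jaw":-0.2},{"az":0.0894,"jaw":-0.2}])

```text
$.increments[0]: bad value
```

```bash
cat >> h.py <<'E'
def st():
    s=arm.sense();q=s['orientation'];from scipy.spatial.transform import Rotation as R
    M=R.from_quat([q[1],q[2],q[3],q[0]]).as_matrix()
    print('t',round(s['time_s'],2),'tcp',np.round(s['tcp_pos'],4),'yaw',np.degrees(np.arctan2(M[1,0],M[0,0])).round(2),'zax',np.round(M[:,2],3),'F',np.round(s['ft_force'],1),'w',round(s['width']*85,1),'g',round(s['gripper_force'],1),'j',np.round(s['joints'],2))
    return s,M
def go(target):
    s,M=st(); d=M.T@(np.array(target)-s['tcp_pos']); print('tool shift/30mm',np.round(d/.03,3))
E
python3 - <<'E'
from h import *
go([.5285,-.266,.076])
im,d=save('wrist','w1.png'); P=cloud('wrist',d)
m=(np.hypot(P[...,0]-.528,P[...,1]+.266)<.04)&(P[...,2]>.088)&(P[...,2]<.115)
Q=P[m];print(len(Q))
if len(Q)>9:
    c,s,a=cv2.minAreaRect(Q[:,:2].astype(np.float32));print(c,s,a,np.median(Q[:,2]))
for r in arm.spot_point('wrist','clean_screw'): print(r)
E
```

```text
t 0.5 tcp [ 0.2359 -0.5243  0.2312] yaw 24.22 zax [-0.  0. -1.] F [-0.1 -0.3  0.5] w 85.3 g 0.0 j [ 1.11  0.71 -0.03  1.48  0.02  0.95 -0.08]
tool shift/30mm [12.427 -3.85   5.176]
0
{'at': [0.2909, -0.2722, 0.009], 'p': 0.93}
{'at': [0.3624, -0.417, 0.01], 'p': 0.9}
```

View pics/w1.png

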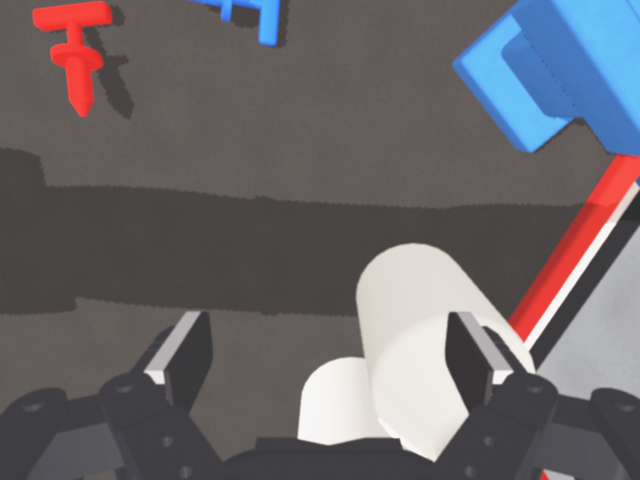

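The wrist view shows white bottles at about (430,330), near the fingers. The moves were refused, probably because every row needs all its fields. I'll try full rows and rise a little first.

Call:
step_arm(increments=[{"x":0,"y":0,"z":-0.8,"ax":0,"ay":0,"az":0,"jaw":-0.2},{"x":0.956,"y":-0.296,"z":0,"ax":0,"ay":0,"az":0,"jaw":-0.2},{"x":0.956,"y":-0.296,"z":0,"ax":0,"ay":0,"az":0,"jaw":-0.2},{"x":0.956,"y":-0.296,"z":0,"ax":0,"ay":0,"az":0,"jaw":-0.2},{"x":0.956,"y":-0.296,"z":0,"ax":0,"ay":0,"az":0,"jaw":-0.2},{"x":0.956,"y":-0.296,"z":0,"ax":0,"ay":0,"az":0,"jaw":-0.2},{"x":0.956,"y":-0.296,"z":0,"ax":0,"ay":0,"az":0,"jaw":-0.2},{"x":0.956,"y":-0.296,"z":0,"ax":0,"ay":0,"az":0,"jaw":-0.2}], squeeze=60)

```text
time_s: 1.4
tcp_pos: [0.3943, -0.3844, 0.2554]
orientation: [0.0, 0.978, 0.21, 0.0]
ft_force: [0.1, -0.2, 0.5]
width: 0.599
gripper_force: 0.0
```

Call:
step_arm(increments=[{"x":0.956,"y":-0.296,"z":0,"ax":0,"ay":0,"az":0,"jaw":-0.2},{"x":0.956,"y":-0.296,"z":0.3,"ax":0,"ay":0,"az":0,"jaw":-0.2},{"x":0.956,"y":-0.296,"z":0.5,"ax":0,"ay":0,"az":0,"jaw":-0.2},{"x":0.956,"y":-0.296,"z":0.5,"ax":0,"ay":0,"az":0,"jaw":-0.2},{"x":0,"y":0,"z":0,"ax":0,"ay":0,"az":0.0894,"jaw":-0.2},{"x":0,"y":0,"z":0,"ax":0,"ay":0,"az":0.0894,"jaw":-0.2},{"x":0,"y":0,"z":0,"ax":0,"ay":0,"az":0.0894,"jaw":-0.2},{"x":0,"y":0,"z":0,"ax":0,"ay":0,"az":0.0894,"jaw":-0.2}])

```text
time_s: 2.2
tcp_pos: [0.4836, -0.3058, 0.2163]
orientation: [-0.0, 0.997, -0.072, 0.0]
ft_force: [0.2, 0.5, -0.0]
width: 0.607
gripper_force: 0.0
```

Run:
```python
from h import *
go([.5285,-.266,.076])
im,d=save('wrist','w2.png'); P=cloud('wrist',d)
m=(np.hypot(P[...,0]-.528,P[...,1]+.266)<.04)&(P[...,2]>.088)&(P[...,2]<.115)
Q=P[m];print(len(Q))
if len(Q)>9:
    c,s,a=cv2.minAreaRect(Q[:,:2].astype(np.float32));print(c,s,a,np.median(Q[:,2]))
for r in arm.spot_point('wrist','clean_screw'): print(r)
```

```text
t 2.2 tcp [ 0.4836 -0.3058  0.2163] yaw -8.29 zax [ 0.  0. -1.] F [ 0.2  0.5 -0. ] w 51.6 g 0.0 j [ 0.42  0.73  0.18  1.52 -0.16  0.91 -1.07]
tool shift/30mm [ 1.29  -1.528  4.677]
1876
(0.527463972568512, -0.26785656809806824) (0.01239861361682415, 0.05975590646266937) 81.753173828125 0.10299638967458326
{'at': [0.5288, -0.2662, 0.0939], 'p': 0.95}
{'at': [0.3986, -0.2494, 0.0051], 'p': 0.7}
{'at': [0.3642, -0.4175, 0.0116], 'p': 0.7}
{'at': [0.2902, -0.2727, 0.0076], 'p': 0.65}
```

View pics/w2.png

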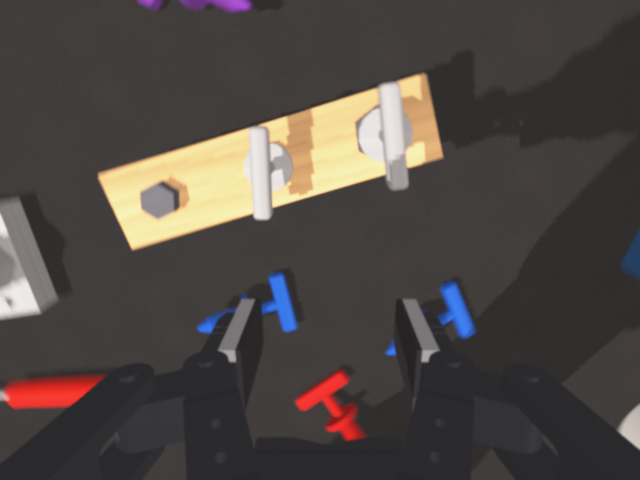

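The clean screw is at (262,172) in the wrist view, lying bar-parallel to the fingers, at (0.528, -0.267) and -8.3°. I'll move over it and go down.

Call:
step_arm(increments=[{"x":0.639,"y":-0.747,"z":0,"ax":0,"ay":0,"az":0,"jaw":-0.2},{"x":0.639,"y":-0.747,"z":0,"ax":0,"ay":0,"az":0,"jaw":-0.2},{"x":0,"y":0,"z":0.7,"ax":0,"ay":0,"az":0,"jaw":-0.2},{"x":0,"y":0,"z":0.7,"ax":0,"ay":0,"az":0,"jaw":-0.2},{"x":0,"y":0,"z":0.6,"ax":0,"ay":0,"az":0,"jaw":-0.2},{"x":0,"y":0,"z":0,"ax":0,"ay":0,"az":0,"jaw":-0.2}])

```text
time_s: 2.9
tcp_pos: [0.5269, -0.2663, 0.1545]
orientation: [-0.001, 0.998, -0.067, -0.001]
ft_force: [0.6, -0.8, 0.4]
width: 0.601
gripper_force: 0.0
```

Run:
```python
from h import *
go([.528,-.267,.076])
im,d=save('wrist','w3.png'); P=cloud('wrist',d)
m=(np.hypot(P[...,0]-.528,P[...,1]+.266)<.04)&(P[...,2]>.092)&(P[...,2]<.112)
Q=P[m];print(len(Q))
if len(Q)>9:
    c,s,a=cv2.minAreaRect(Q[:,:2].astype(np.float32));print(c,s,a,np.median(Q[:,2]))
```

```text
t 2.9 tcp [ 0.5269 -0.2663  0.1545] yaw -7.73 zax [-0.003  0.002 -1.   ] F [ 0.6 -0.8  0.4] w 51.1 g 0.0 j [ 0.33  0.84  0.17  1.52 -0.18  0.8  -1.13]
tool shift/30mm [0.046 0.022 2.615]
2471
(0.5281625390052795, -0.2680635452270508) (0.01193755678832531, 0.05946198105812073) 82.13494873046875 0.10462072201209836
```

Call:
step_arm(increments=[{"x":0.04,"y":0.04,"z":0.7,"ax":0,"ay":0,"az":0,"jaw":-0.2},{"x":0,"y":0,"z":0.7,"ax":0,"ay":0,"az":0,"jaw":-0.2},{"x":0,"y":0,"z":0.7,"ax":0,"ay":0,"az":0,"jaw":-0.2},{"x":0,"y":0,"z":0.5,"ax":0,"ay":0,"az":0,"jaw":-0.2},{"x":0,"y":0,"z":0,"ax":0,"ay":0,"az":0,"jaw":-0.2}])

```text
time_s: 3.45
tcp_pos: [0.5285, -0.268, 0.0778]
orientation: [-0.0, 0.998, -0.069, -0.001]
ft_force: [0.3, 0.4, -0.0]
width: 0.597
gripper_force: 0.0
```

Call:
step_arm(increments=[{"x":0,"y":0,"z":0,"ax":0,"ay":0,"az":0,"jaw":1},{"x":0,"y":0,"z":0,"ax":0,"ay":0,"az":0,"jaw":1},{"x":0,"y":0,"z":0,"ax":0,"ay":0,"az":0,"jaw":1},{"x":0,"y":0,"z":0,"ax":0,"ay":0,"az":0,"jaw":1},{"x":0,"y":0,"z":0,"ax":0,"ay":0,"az":0,"jaw":1},{"x":0,"y":0,"z":0,"ax":0,"ay":0,"az":0,"jaw":1}], squeeze=70)

```text
time_s: 4.05
tcp_pos: [0.5293, -0.2682, 0.0794]
orientation: [0.0, 0.998, -0.069, 0.001]
ft_force: [-0.2, 2.7, 9.0]
width: 0.126
gripper_force: 70.0
```

```bash
python3 -c "
from h import *
go([.528,-.267,.19])"
```

```text
t 4.05 tcp [ 0.5293 -0.2682  0.0794] yaw -7.94 zax [ 0.001 -0.    -1.   ] F [-0.2  2.7  9. ] w 10.7 g 70.0 j [ 0.34  0.94  0.15  1.57 -0.2   0.64 -1.12]
tool shift/30mm [-0.042 -0.032 -3.688]
```

Call:
step_arm(increments=[{"x":0,"y":0,"z":-0.4,"ax":0,"ay":0,"az":0,"jaw":1},{"x":0,"y":0,"z":-0.7,"ax":0,"ay":0,"az":0,"jaw":1},{"x":0,"y":0,"z":-0.7,"ax":0,"ay":0,"az":0,"jaw":1},{"x":0,"y":0,"z":-0.7,"ax":0,"ay":0,"az":0,"jaw":1},{"x":0,"y":0,"z":-0.4,"ax":0,"ay":0,"az":-0.046,"jaw":1},{"x":0,"y":0,"z":0,"ax":0,"ay":0,"az":-0.046,"jaw":1},{"x":0,"y":0,"z":0,"ax":0,"ay":0,"az":0,"jaw":1}])

```text
time_s: 4.75
tcp_pos: [0.5288, -0.2683, 0.1665]
orientation: [0.0, 1.0, 0.003, 0.001]
ft_force: [-0.5, 0.8, -1.7]
width: 0.124
gripper_force: 68.5
```

```bash
python3 -c "
from h import *
go([.473,0,.16])"
```

```text
t 4.75 tcp [ 0.5288 -0.2683  0.1665] yaw 0.4 zax [ 0.001 -0.    -1.   ] F [-0.5  0.8 -1.7] w 10.5 g 68.5 j [ 0.35  0.82  0.13  1.5  -0.13  0.83 -1.03]
tool shift/30mm [-1.799 -8.955  0.21 ]
```

Call:
step_arm(increments=[{"x":-0.15,"y":-0.6,"z":0,"ax":0,"ay":0,"az":0,"jaw":1},{"x":-0.2,"y":-0.9,"z":0,"ax":0,"ay":0,"az":0,"jaw":1},{"x":-0.2,"y":-0.95,"z":0,"ax":0,"ay":0,"az":0,"jaw":1},{"x":-0.2,"y":-0.95,"z":0,"ax":0,"ay":0,"az":0,"jaw":1},{"x":-0.2,"y":-0.95,"z":0,"ax":0,"ay":0,"az":0,"jaw":1},{"x":-0.2,"y":-0.95,"z":0,"ax":0,"ay":0,"az":0,"jaw":1},{"x":-0.2,"y":-0.95,"z":0,"ax":0,"ay":0,"az":0,"jaw":1},{"x":-0.2,"y":-0.95,"z":0,"ax":0,"ay":0,"az":0,"jaw":1}])

```text
time_s: 5.55
tcp_pos: [0.4806, -0.0514, 0.1656]
orientation: [-0.0, 1.0, 0.001, 0.0]
ft_force: [1.2, 0.3, -2.1]
width: 0.124
gripper_force: 68.6
```

Call:
step_arm(increments=[{"x":-0.15,"y":-0.9,"z":0,"ax":0,"ay":0,"az":0,"jaw":1},{"x":-0.1,"y":-0.8,"z":0,"ax":0,"ay":0,"az":0,"jaw":1},{"x":0,"y":0,"z":0,"ax":0,"ay":0,"az":0,"jaw":1},{"x":0,"y":0,"z":0,"ax":0,"ay":0,"az":0,"jaw":1}])

```text
time_s: 5.95
tcp_pos: [0.4733, -0.0014, 0.1656]
orientation: [0.0, 1.0, 0.002, 0.0]
ft_force: [0.0, -0.1, -1.5]
width: 0.126
gripper_force: 68.6
```

Run:
```python
from h import *
go([.473,0,.16])
for c in('side','top'):
    im,d=save(c,c+'1.png')
    P=cloud(c,d)
    s=arm.sense()['tcp_pos']
    for n,z0,z1 in(('shank',s[2]-.05,s[2]-.026),('collar',s[2]-.018,s[2]-.008)):
        m=(np.hypot(P[...,0]-s[0],P[...,1]-s[1])<.03)&(P[...,2]>z0)&(P[...,2]<z1);Q=P[m]
        if len(Q)>5:print(c,n,len(Q),Q.min(0).round(4),Q.max(0).round(4),Q.mean(0).round(4))
a=cv2.imread('pics/side1.png')[170:310,240:400];b=cv2.imread('pics/top1.png')[170:310,240:400]
cv2.imwrite('pics/c2.png',np.hstack([cv2.resize(a,(400,350)),cv2.resize(b,(400,350))]))
for r in arm.spot_point('side','clean_screw'): print(np.round(r['at'],3),r['p'])
```

```text
t 5.95 tcp [ 0.4733 -0.0014  0.1656] yaw 0.26 zax [ 0. -0. -1.] F [ 0.  -0.1 -1.5] w 10.7 g 68.6 j [-0.17  0.68  0.18  1.93 -0.22  0.55 -1.4 ]
tool shift/30mm [-0.01  -0.046  0.185]
side shank 49 [ 0.4631 -0.0027  0.1155] [0.4781 0.0112 0.1348] [0.4696 0.0051 0.1257]
side collar 118 [ 0.4541 -0.0161  0.1477] [0.4885 0.0177 0.1569] [0.4698 0.0033 0.15  ]
[ 0.397 -0.249  0.008] 0.79
[ 0.472 -0.     0.188] 0.78
[ 0.679 -0.201  0.005] 0.78
[ 0.287 -0.278  0.002] 0.64
[ 0.36  -0.416  0.008] 0.53
```

View pics/c2.png

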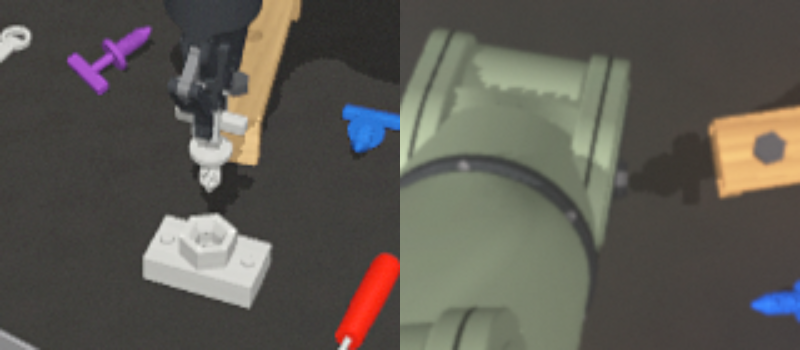

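The screw hangs straight over the nut: in the left crop its point is at (210,185) and the nut at (208,235). The bar is lengthwise and the collar's centre is about 1 mm short in x. Lowering.

Call:
step_arm(increments=[{"x":0.03,"y":0,"z":0.5,"ax":0,"ay":0,"az":0,"jaw":1},{"x":0,"y":0,"z":0.4,"ax":0,"ay":0,"az":0,"jaw":1},{"x":0,"y":0,"z":0.4,"ax":0,"ay":0,"az":0,"jaw":1},{"x":0,"y":0,"z":0.4,"ax":0,"ay":0,"az":0,"jaw":1},{"x":0,"y":0,"z":0.4,"ax":0,"ay":0,"az":0,"jaw":1},{"x":0,"y":0,"z":0,"ax":0,"ay":0,"az":0,"jaw":1}])

```text
time_s: 6.7
tcp_pos: [0.4737, -0.0021, 0.1013]
orientation: [0.0, 1.0, 0.002, -0.001]
ft_force: [-0.8, -0.3, -1.3]
width: 0.126
gripper_force: 68.6
```

Call:
step_arm(increments=[{"x":0,"y":0,"z":0.3,"ax":0,"ay":0,"az":0,"jaw":1},{"x":0,"y":0,"z":0.3,"ax":0,"ay":0,"az":0,"jaw":1},{"x":0,"y":0,"z":0.15,"ax":0,"ay":0,"az":0,"jaw":1},{"x":0,"y":0,"z":0,"ax":0,"ay":0,"az":0,"jaw":1}])

```text
time_s: 7.1
tcp_pos: [0.4739, -0.0015, 0.0793]
orientation: [-0.0, 1.0, 0.003, -0.0]
ft_force: [-0.2, -0.0, -1.5]
width: 0.122
gripper_force: 68.6
```

Call:
step_arm(increments=[{"x":0,"y":0,"z":0.15,"ax":0,"ay":0,"az":0,"jaw":1},{"x":0,"y":0,"z":0.1,"ax":0,"ay":0,"az":0,"jaw":1},{"x":0,"y":0,"z":0,"ax":0,"ay":0,"az":0,"jaw":1}])

```text
time_s: 7.4
tcp_pos: [0.4741, -0.0014, 0.072]
orientation: [-0.0, 1.0, 0.003, -0.0]
ft_force: [-1.7, 0.0, -1.8]
width: 0.123
gripper_force: 68.7
```

Call:
step_arm(increments=[{"x":0,"y":0,"z":0.07,"ax":0,"ay":0,"az":0,"jaw":1},{"x":0,"y":0,"z":0,"ax":0,"ay":0,"az":0,"jaw":1}])

```text
time_s: 7.6
tcp_pos: [0.4741, -0.0013, 0.0701]
orientation: [-0.0, 1.0, 0.003, -0.0]
ft_force: [0.0, 0.3, -1.7]
width: 0.124
gripper_force: 68.7
```

Call:
step_arm(increments=[{"x":0,"y":0,"z":0.05,"ax":0,"ay":0,"az":0,"jaw":1},{"x":0,"y":0,"z":0,"ax":0,"ay":0,"az":0,"jaw":1}])

```text
time_s: 7.8
tcp_pos: [0.4743, -0.0012, 0.0693]
orientation: [-0.0, 1.0, 0.003, 0.0]
ft_force: [-1.6, 1.6, 14.1]
width: 0.124
gripper_force: 70.9
```

Call:
step_arm(increments=[{"x":0,"y":0,"z":0.04,"ax":0,"ay":0,"az":0,"jaw":1},{"x":0,"y":0,"z":0,"ax":0,"ay":0,"az":0,"jaw":1}])

```text
time_s: 8.0
tcp_pos: [0.4744, -0.0011, 0.069]
orientation: [-0.0, 1.0, 0.003, 0.001]
ft_force: [-7.3, 3.0, 44.5]
width: 0.126
gripper_force: 75.3
```

The collar is seated, with contact at TCP z 0.069 as expected. I'll ease the load and make the quarter turn about the screw's axis.

Call:
step_arm(increments=[{"x":0,"y":0,"z":-0.05,"ax":0,"ay":0,"az":0,"jaw":1},{"x":0,"y":-0.007,"z":0,"ax":0,"ay":0,"az":-0.05,"jaw":1},{"x":0,"y":-0.007,"z":0,"ax":0,"ay":0,"az":-0.09,"jaw":1},{"x":0,"y":-0.007,"z":0,"ax":0,"ay":0,"az":-0.09,"jaw":1},{"x":0,"y":0,"z":0,"ax":0,"ay":0,"az":0,"jaw":1}])

```text
time_s: 8.5
tcp_pos: [0.4742, -0.001, 0.0693]
orientation: [0.0, 0.983, 0.185, 0.0]
ft_force: [-0.4, -0.7, 6.5]
width: 0.127
gripper_force: 69.9
```

Call:
step_arm(increments=[{"x":0,"y":-0.007,"z":0,"ax":0,"ay":0,"az":-0.09,"jaw":1},{"x":0,"y":-0.007,"z":0,"ax":0,"ay":0,"az":-0.09,"jaw":1},{"x":0,"y":-0.007,"z":0,"ax":0,"ay":0,"az":-0.09,"jaw":1},{"x":0,"y":-0.007,"z":0,"ax":0,"ay":0,"az":-0.09,"jaw":1},{"x":0,"y":-0.007,"z":0,"ax":0,"ay":0,"az":-0.09,"jaw":1},{"x":0,"y":-0.007,"z":0,"ax":0,"ay":0,"az":-0.09,"jaw":1},{"x":0,"y":-0.007,"z":0,"ax":0,"ay":0,"az":-0.09,"jaw":1},{"x":0,"y":0,"z":0,"ax":0,"ay":0,"az":0,"jaw":1}])

```text
time_s: 9.3
tcp_pos: [0.4734, -0.0001, 0.0693]
orientation: [0.0, 0.777, 0.629, 0.0]
ft_force: [-0.1, -1.1, 5.3]
width: 0.123
gripper_force: 69.8
```

Call:
step_arm(increments=[{"x":0,"y":-0.007,"z":0,"ax":0,"ay":0,"az":-0.09,"jaw":1},{"x":0,"y":0,"z":0,"ax":0,"ay":0,"az":-0.05,"jaw":1},{"x":0,"y":0,"z":0,"ax":0,"ay":0,"az":0,"jaw":1}])

```text
time_s: 9.6
tcp_pos: [0.4733, -0.0, 0.0693]
orientation: [0.0, 0.704, 0.71, 0.0]
ft_force: [0.6, -0.8, 6.9]
width: 0.124
gripper_force: 69.8
```

Run:
```python
from h import *
go([.473,0,.069])
save('side','s3.png')
a=cv2.imread('pics/s3.png')[190:320,250:400];cv2.imwrite('pics/c3.png',cv2.resize(a,None,fx=4,fy=4))
```

```text
t 9.6 tcp [ 0.4733 -0.      0.0693] yaw 90.48 zax [ 0.001 -0.    -1.   ] F [ 0.6 -0.8  6.9] w 10.6 g 69.8 j [ 0.03  0.85 -0.18  2.01  0.45  0.32 -0.51]
tool shift/30mm [ 0.002 -0.009  0.01 ]
```

View pics/c3.png

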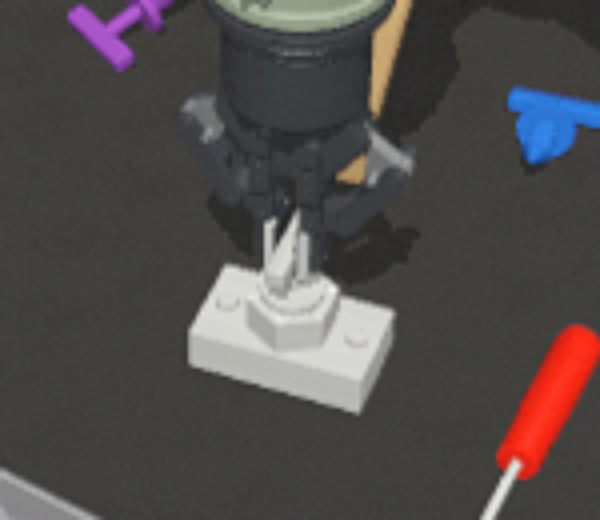

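The bar now stands across the block with the collar on the nut (crop 292,290). I'll pause briefly, lift it out and carry it to the tray.

Call:
step_arm(increments=[{"x":0,"y":0,"z":0,"ax":0,"ay":0,"az":0,"jaw":1},{"x":0,"y":0,"z":0,"ax":0,"ay":0,"az":0,"jaw":1},{"x":0,"y":0,"z":-0.4,"ax":0,"ay":0,"az":0,"jaw":1},{"x":0,"y":0,"z":-0.7,"ax":0,"ay":0,"az":0,"jaw":1},{"x":0,"y":0,"z":-0.8,"ax":0,"ay":0,"az":0,"jaw":1},{"x":0,"y":0,"z":-0.8,"ax":0,"ay":0,"az":0,"jaw":1},{"x":0,"y":0,"z":-0.5,"ax":0,"ay":0,"az":0,"jaw":1},{"x":0,"y":0,"z":0,"ax":0,"ay":0,"az":0,"jaw":1}])

```text
time_s: 10.45
tcp_pos: [0.4735, 0.0002, 0.1665]
orientation: [0.001, 0.705, 0.709, 0.001]
ft_force: [-0.3, -0.1, -2.7]
width: 0.121
gripper_force: 68.8
```

Call:
step_arm(increments=[{"x":0.5,"y":0.13,"z":0,"ax":0,"ay":0,"az":0,"jaw":1},{"x":0.85,"y":0.23,"z":0,"ax":0,"ay":0,"az":0,"jaw":1},{"x":0.95,"y":0.26,"z":0,"ax":0,"ay":0,"az":0,"jaw":1},{"x":0.95,"y":0.26,"z":0,"ax":0,"ay":0,"az":0,"jaw":1},{"x":0.95,"y":0.26,"z":0,"ax":0,"ay":0,"az":0,"jaw":1},{"x":0.95,"y":0.26,"z":0,"ax":0,"ay":0,"az":0,"jaw":1},{"x":0.95,"y":0.26,"z":0,"ax":0,"ay":0,"az":0,"jaw":1},{"x":0.95,"y":0.26,"z":0,"ax":0,"ay":0,"az":0,"jaw":1}])

```text
time_s: 11.25
tcp_pos: [0.5292, 0.2131, 0.1639]
orientation: [-0.0, 0.705, 0.709, -0.001]
ft_force: [1.1, -1.2, -2.6]
width: 0.124
gripper_force: 68.7
```

Call:
step_arm(increments=[{"x":0.9,"y":0.26,"z":0,"ax":0,"ay":0,"az":0,"jaw":1},{"x":0.7,"y":0.2,"z":0,"ax":0,"ay":0,"az":0,"jaw":1},{"x":0.4,"y":0.1,"z":0,"ax":0,"ay":0,"az":0,"jaw":1},{"x":0,"y":0,"z":0,"ax":0,"ay":0,"az":0,"jaw":1},{"x":0,"y":0,"z":0,"ax":0,"ay":0,"az":0,"jaw":1}])

```text
time_s: 11.75
tcp_pos: [0.5455, 0.2715, 0.1641]
orientation: [0.0, 0.705, 0.709, -0.001]
ft_force: [-0.1, -1.3, -1.7]
width: 0.124
gripper_force: 68.7
```

```bash
python3 -c "
from h import *
go([.545,.272,.073])"
```

```text
t 11.75 tcp [0.5455 0.2715 0.1641] yaw 90.32 zax [-0.001 -0.001 -1.   ] F [-0.1 -1.3 -1.7] w 10.5 g 68.7 j [-0.38  0.85 -0.28  1.43  0.27  0.9  -0.73]
tool shift/30mm [ 0.021 -0.014  3.036]
```

Call:
step_arm(increments=[{"x":0,"y":0,"z":0.7,"ax":0,"ay":0,"az":0,"jaw":1},{"x":0,"y":0,"z":0.7,"ax":0,"ay":0,"az":0,"jaw":1},{"x":0,"y":0,"z":0.7,"ax":0,"ay":0,"az":0,"jaw":1},{"x":0,"y":0,"z":0.6,"ax":0,"ay":0,"az":0,"jaw":1},{"x":0,"y":0,"z":0.3,"ax":0,"ay":0,"az":0,"jaw":1},{"x":0,"y":0,"z":0,"ax":0,"ay":0,"az":0,"jaw":1},{"x":0,"y":0,"z":0,"ax":0,"ay":0,"az":0,"jaw":1}])

```text
time_s: 12.45
tcp_pos: [0.5461, 0.2719, 0.0757]
orientation: [0.0, 0.705, 0.709, 0.0]
ft_force: [-0.5, -0.4, -1.7]
width: 0.124
gripper_force: 68.6
```

Call:
step_arm(increments=[{"x":0,"y":0,"z":0,"ax":0,"ay":0,"az":0,"jaw":-1},{"x":0,"y":0,"z":0,"ax":0,"ay":0,"az":0,"jaw":-1},{"x":0,"y":0,"z":0,"ax":0,"ay":0,"az":0,"jaw":-1},{"x":0,"y":0,"z":0,"ax":0,"ay":0,"az":0,"jaw":-1},{"x":0,"y":0,"z":0,"ax":0,"ay":0,"az":0,"jaw":-1},{"x":0,"y":0,"z":0,"ax":0,"ay":0,"az":0,"jaw":-1},{"x":0,"y":0,"z":0,"ax":0,"ay":0,"az":0,"jaw":-1},{"x":0,"y":0,"z":0,"ax":0,"ay":0,"az":0,"jaw":-1}])

```text
time_s: 13.25
tcp_pos: [0.5457, 0.2722, 0.075]
orientation: [-0.0, 0.705, 0.709, -0.0]
ft_force: [-0.6, 0.1, 0.5]
width: 1.001
gripper_force: 0.0
```

Call:
step_arm(increments=[{"x":0,"y":0,"z":-0.2,"ax":0,"ay":0,"az":0,"jaw":-1},{"x":0,"y":0,"z":-0.4,"ax":0,"ay":0,"az":0,"jaw":-1},{"x":0,"y":0,"z":-0.8,"ax":0,"ay":0,"az":0,"jaw":-1},{"x":0,"y":0,"z":-0.9,"ax":0,"ay":0,"az":0,"jaw":-1},{"x":0,"y":0,"z":-0.9,"ax":0,"ay":0,"az":0,"jaw":-1},{"x":0,"y":0,"z":-0.9,"ax":0,"ay":0,"az":0,"jaw":-1},{"x":0,"y":0,"z":-0.5,"ax":0,"ay":0,"az":0,"jaw":-1},{"x":0,"y":0,"z":0,"ax":0,"ay":0,"az":0,"jaw":-1}])

```text
time_s: 14.05
tcp_pos: [0.5464, 0.2726, 0.216]
orientation: [0.0, 0.705, 0.709, 0.002]
ft_force: [0.3, -0.3, 0.1]
width: 1.002
gripper_force: 0.0
```

Run:
```python
from h import *
st();save('side','s4.png')
for r in arm.spot_point('side','clean_screw')+arm.spot_point('side','seized_screw'): print(np.round(r['at'],3),r['p'])
```

```text
t 14.05 tcp [0.5464 0.2726 0.216 ] yaw 90.31 zax [ 0.003  0.002 -1.   ] F [ 0.3 -0.3  0.1] w 85.2 g 0.0 j [-0.38  0.79 -0.3   1.37  0.24  1.02 -0.71]
[ 0.29  -0.273  0.004] 0.88
[ 0.682 -0.205  0.007] 0.74
[0.635 0.279 0.016] 0.67
[ 0.397 -0.249  0.006] 0.66
[ 0.362 -0.418  0.01 ] 0.59
[ 0.542 -0.354  0.118] 0.95
```

View pics/s4.png

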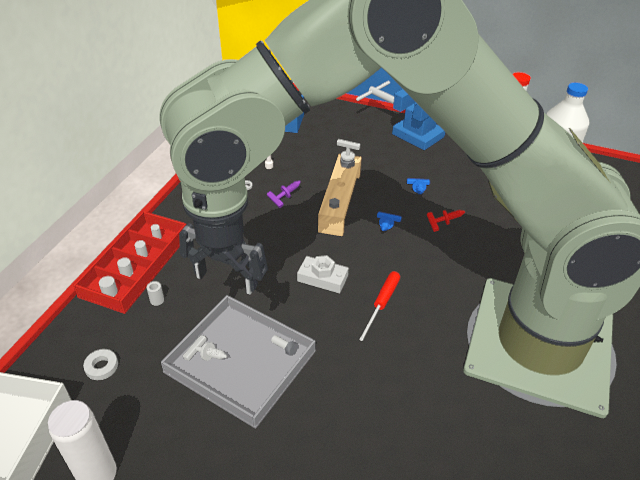

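The screw lies flat inside the tray (205,348), and the seized screw is still in the rack (347,150). The gripper is clear of everything, so I'm handing in.

```bash
python3 -c "
from h import *
print(arm.hand_in())"
```

```text
the job is handed in; nothing more can be done
None
```

The clean screw was lowered into the gauge nut until its collar seated, turned a quarter turn and taken out. It now lies in the keep tray, the seized screw was left in the rack, and the job is handed in.

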